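# Put the slotted weights back in their own stands

### The job

The three upright slotted weight discs are all in each other's stands: move them so that each stands fully down in its own groove, the large disc in the longest maple stand, the medium disc in the middle-length one and the small disc in the shortest. The empty groove in the blue block is free for parking a disc meanwhile. Keep the discs upright and lower them into the grooves instead of dropping them, and leave the brass weight, the counterweight and the caliper where they are.

Things in the scene. Friction and masses are not known exactly. Their poses are not given: they have to be found in the camera images.
- disc_large: large chrome slotted weight disc, diameter 92 mm, 14 mm thick, about 0.72 kg, upright in a groove. Origin: disc centre; y is its axis (level, across the groove), x and z lie in its plane. Seated in any groove its centre is 60.8 mm above the cradle's underside, its top 107 mm; the cheeks reach 42 mm, so the upper 65 mm is free to pinch from above.
- disc_medium: medium chrome slotted weight disc, diameter 78 mm, 14 mm thick, about 0.52 kg, upright in a groove. Origin: disc centre; y is its axis (level, across the groove), x and z lie in its plane. Seated in any groove its centre is 53.0 mm above the cradle's underside, its top 92 mm; the cheeks reach 42 mm, so the upper 50 mm is free to pinch from above.
- disc_small: small chrome slotted weight disc, diameter 64 mm, 14 mm thick, about 0.35 kg, upright in a groove. Origin: disc centre; y is its axis (level, across the groove), x and z lie in its plane. Seated in any groove its centre is 45.3 mm above the cradle's underside, its top 77 mm; the cheeks reach 42 mm, so the upper 35 mm is free to pinch from above.
- stand_long: the longest maple stand, 120 mm long: the large disc's own; fixed on the granite (top z 0.05), 56 mm wide, 42 high. Groove along its whole length: 16.5 mm wide, flaring to 32.5 over the top 10 mm; its bottom is a shallow lengthwise V (25 degrees), lowest at mid-length, 10 mm above the underside, where a disc settles. Origin: centre of underside; x along groove, y across, z up.
- stand_middle: the middle-length maple stand, 95 mm long: the medium disc's own; fixed on the granite (top z 0.05), 56 mm wide, 42 high. Groove along its whole length: 16.5 mm wide, flaring to 32.5 over the top 10 mm; its bottom is a shallow lengthwise V (25 degrees), lowest at mid-length, 10 mm above the underside, where a disc settles. Origin: centre of underside; x along groove, y across, z up.
- stand_short: the shortest maple stand, 70 mm long: the small disc's own; fixed on the granite (top z 0.05), 56 mm wide, 42 high. Groove along its whole length: 16.5 mm wide, flaring to 32.5 over the top 10 mm; its bottom is a shallow lengthwise V (25 degrees), lowest at mid-length, 10 mm above the underside, where a disc settles. Origin: centre of underside; x along groove, y across, z up.
- blue_block: blue anodised aluminium calibration block, 95 mm long, empty at the start; fixed on the granite (top z 0.05), 56 mm wide, 42 high. Groove along its whole length: 16.5 mm wide, flaring to 32.5 over the top 10 mm; its bottom is a shallow lengthwise V (25 degrees), lowest at mid-length, 10 mm above the underside, where a disc settles. Origin: centre of underside; x along groove, y across, z up.
- brass_weight: bystander: brass weight with a hook on top, 44 mm diameter, 96 mm high over the hook, loose; origin at the centre of its underside, z up
- counterweight: bystander: squat grey cast-iron counterweight, 70 mm diameter, 46 mm high, loose; origin at the centre of its underside, z up
- caliper: bystander: steel vernier caliper lying flat, 230 mm long, up to 12 mm thick, loose; origin on the underside at mid-length, x along the beam, away from the jaws
Things that resemble listed ones, but are neither listed nor needed, are in the scene too. What is shaped like the disc_small but purple or red is not meant. What is shaped like the disc_large but red is not meant.

How it is judged:
By the outcome, as a careful person would: the job done as asked, in the order asked, and still so for the second after the job is handed in, with the robot touching nothing.
It also fails if it takes over 98 s, if anything falls off the work surface, if the arm or the gripper's body presses on something with over 40 N, if the wrist force passes 120 N, or if a joint passes its speed limit or range.

### The arm

A 6-joint arm with a two-finger parallel gripper is mounted at the origin on the work surface. World frame = base frame: x ahead of the robot, y to its left, z up, the work surface at z = 0. Lengths are in m, angles in rad, forces in N, time in s.
With the tool pointing down it reaches from about 0.275 to 0.875 m from the base axis. Payload 12.5 kg.
Tool frame: the origin (TCP) lies at the very end of the fingers, on their centre line; the grasp point (between the pads) lies 19 mm behind it; x points along the fingers, y is the direction in which the jaws open and shut, and the axes are right-handed (so a half turn about x gives the same grasp; the last joint's range is limited). The gripper opens to 85 mm and grips with 20 to 120 N. Pads are 22 mm wide; open, the fingers measure 114 mm over their backs; the gripper's body (76 mm by 85 mm) begins 54 mm behind the grasp point. The pads swing forward as they close: fully open they stand 13 mm farther back than shut.
Start: joints at [1.086, 0.351, 1.652, -0, 1.139, -0.085], TCP at [0.214, 0.507, 0.231] pointing down, gripper open.
Joint ranges: [-2.75, 2.75], [-0.79, 2.1], [0.01, 2.65], [-1.57, 4.71], [0.07, 3.14], [-2.87, 2.87]. Speed limits (rad/s): [2.22, 2.22, 2.79, 3.14, 3.14, 3.14].

### API

Orientations are given as a 3x3 rotation matrix whose columns are the frame's x, y, z axes.
In Python, from bench import manip gives the robot as it stands. Calls block until the motion is done:
- manip.move_ptp(position, orientation): joint-space move of the TCP to a pose.
- manip.move_l(position, attitude=None, max_speed=0.15): straight line of the TCP; attitude=None keeps the orientation; max_speed is the mean speed in m/s.
- manip.move_j(angles): joint-space move.
- manip.set_gripper(opening, effort=None): opening from 0.0 (shut) to 1.0 (fully open); effort is the grip in N (None keeps the last); returns when the fingers have stopped.
- manip.dwell(seconds).
- manip.inverse_kinematics(position, orientation): joint angles nearest the present ones, or None.
- manip.grab_frame(name): name is "scene" or "side" or "wrist"; returns (picture, depth): 384x512x3 uint8, red, green, blue; 384x512 float32, m along the optical axis (not along the pixel's ray), 0 where there is no reading.
- manip.get_calibration(name): a dict with "camera_matrix" (3x3 intrinsics, pixels), "k1" (the pictures are not rectified: a ray, as slopes to the right and down, at radius r is drawn at 1 + k1 r^2 times it, then the intrinsics apply), "R" (3x3) and "t" (3): a world point X has camera coordinates R X + t. Camera axes: x right, y down, z forward; pixel columns grow to the right and rows downward; lengths in m; the calibration is good to about 2 mm. A picture is of the moment at which its call begins: read the wrist's pose just before it. get_calibration takes no time and is no camera call; for the wrist camera it gives the pose at the moment of the call.
A pose or a line that the arm cannot do raises manip.Unreachable and nothing moves.
- manip.sign_off(): hands the job in, once; it reports no verdict.
Trained networks look in the newest picture that a camera, given by its name, has taken for a name from the list of things; names that differ only in an ending like _2 or _b are one class to them, and where a whole thing is asked for, a point or a joint stands for the part that bears it (a point fixed in the world has none). Each returns a list of dicts, best first, with "confidence" (0 to 1); they miss things now and then, are a little off and sometimes report something else, mostly with a low value. They report only what shows in the picture. A call takes as long as a camera call. They do not tell look-alikes from the thing itself.
- manip.look_for(camera, name): "at" ([x, y, z] in m, in world coordinates, good to about 4 mm: the middle of the surface that is visible of it).
Readings, each from a call of its own:
- manip.current_time(): time.
- manip.current_qpos(): joint angles.
- manip.current_joint_vel(): joint speeds.
- manip.current_joint_torque(): joint torques, N m.
- manip.current_ee_pos(): TCP position.
- manip.current_tcp_rot(): TCP orientation.
- manip.current_force(): force on the tool from outside, world axes, zero at the start.
- manip.current_ft_torque(): the same for the moment, N m.
- manip.current_grip_width(): opening from 0.0 (shut) to 1.0 (fully open).
Only numpy, scipy, OpenCV 4.12 (cv2) and the standard library are available. Lean on these libraries where they do the work, as an engineer would, in place of code of your own. Each camera call takes 0.05 s, during which the arm holds its last target.

## Working session

There is one attempt and no reset: what is moved stays moved. The work goes in short steps, each a Python script; the robot and the scene stay as the last script left them, time stands still between calls to the robot, and variables do not carry over. Pictures are saved under pics/ and viewed, and the job is handed in when it is done.

```bash
ls; mkdir -p pics; cat > h.py <<'E'
import numpy as np, cv2
from bench import manip as m
def snap(c,fn=None):
    cal=m.get_calibration(c); p,d=m.grab_frame(c)
    if fn: cv2.imwrite('pics/'+fn,p[:,:,::-1])
    return p,d,cal
def unproj(cal,d,uv):
    K=np.array(cal['camera_matrix']);k=cal['k1']
    u,v=uv; z=float(d[int(round(v)),int(round(u))])
    a=np.array([(u-K[0,2])/K[0,0],(v-K[1,2])/K[1,1]])
    s=a.copy()
    for _ in range(20): s=a/(1+k*(s@s))
    X=np.array([s[0]*z,s[1]*z,z])
    return np.array(cal['R']).T@(X-np.array(cal['t']))
def cloud(cal,d):
    K=np.array(cal['camera_matrix']);k=cal['k1']
    vv,uu=np.mgrid[:d.shape[0],:d.shape[1]]
    a=np.stack([(uu-K[0,2])/K[0,0],(vv-K[1,2])/K[1,1]],-1);s=a.copy()
    for _ in range(20): s=a/(1+k*(s**2).sum(-1,keepdims=True))
    X=np.concatenate([s*d[...,None],d[...,None]],-1)
    return (X-np.array(cal['t']))@np.array(cal['R'])
def proj(cal,X):
    c=np.array(cal['R'])@np.array(X)+np.array(cal['t']);s=c[:2]/c[2]
    s=s*(1+cal['k1']*(s@s));K=np.array(cal['camera_matrix'])
    return K[0,0]*s[0]+K[0,2],K[1,1]*s[1]+K[1,2]
E
python3 - <<'E'
from h import *
for c in('scene','side','wrist'):
    p,d,cal=snap(c,c+'0.png')
    np.savez('%s0.npz'%c,p=p,d=d,**{k:np.array(v) for k,v in cal.items()})
    for n in('disc_large','disc_medium','disc_small','stand_long','stand_middle','stand_short','blue_block','brass_weight','counterweight','caliper'):
        for r in m.look_for(c,n)[:4]:
            print(c,n,np.round(r['at'],3),round(r['confidence'],2),np.round(proj(cal,r['at'])))
print(m.current_time(), m.current_qpos(), m.current_tcp_rot())
E
```

```text
pics
scene disc_large [ 0.267 -0.299  0.049] 0.63 [156. 160.]
scene disc_large [ 0.545 -0.28   0.133] 0.6 [158. 190.]
scene disc_medium [ 0.525 -0.094  0.121] 0.74 [223. 184.]
scene disc_small [0.848 0.034 0.042] 0.77 [285. 281.]
scene disc_small [0.291 0.214 0.042] 0.44 [303. 156.]
scene stand_middle [ 0.555 -0.281  0.087] 0.61 [160. 205.]
scene stand_middle [0.521 0.084 0.084] 0.31 [280. 189.]
scene stand_short [ 0.538 -0.097  0.08 ] 0.87 [222. 198.]
scene blue_block [0.526 0.283 0.084] 0.91 [343. 185.]
scene brass_weight [0.691 0.245 0.092] 0.68 [348. 219.]
scene caliper [ 0.696 -0.013  0.058] 0.81 [258. 237.]
side disc_large [ 0.513 -0.275  0.121] 0.96 [265. 143.]
side disc_large [ 0.258 -0.291  0.052] 0.69 [335. 158.]
side disc_medium [ 0.505 -0.09   0.111] 0.86 [267. 173.]
side disc_medium [ 0.514 -0.274  0.119] 0.61 [265. 144.]
side disc_small [0.836 0.041 0.033] 0.94 [154. 219.]
side disc_small [0.286 0.221 0.037] 0.81 [355. 266.]
side disc_small [0.484 0.1   0.108] 0.65 [275. 213.]
side stand_long [0.481 0.122 0.08 ] 0.57 [276. 226.]
side stand_middle [ 0.512 -0.254  0.079] 0.6 [265. 156.]
side stand_short [ 0.503 -0.067  0.076] 0.68 [268. 187.]
side blue_block [0.499 0.296 0.08 ] 0.97 [269. 277.]
side brass_weight [0.672 0.263 0.095] 0.78 [194. 261.]
side counterweight [ 0.661 -0.207  0.08 ] 0.86 [221. 163.]
side caliper [ 0.694 -0.006  0.055] 0.7 [203. 204.]
wrist disc_small [0.266 0.236 0.039] 0.68 [ 66. 298.]
1.65 [ 1.08640676e+00  3.50688087e-01  1.65181852e+00 -1.88300602e-06
  1.13908658e+00 -8.45692415e-02] [[ 1.26119946e-06  3.89252121e-01  9.21131254e-01]
 [-1.27587206e-06  9.21131254e-01 -3.89252121e-01]
 [-1.00000000e+00 -6.84321063e-07  1.65836615e-06]]
```

View pics/scene0.png

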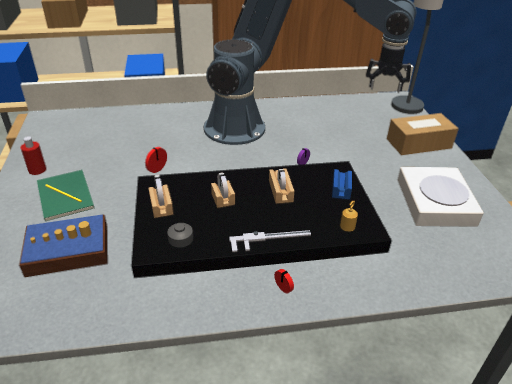

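View pics/side0.png

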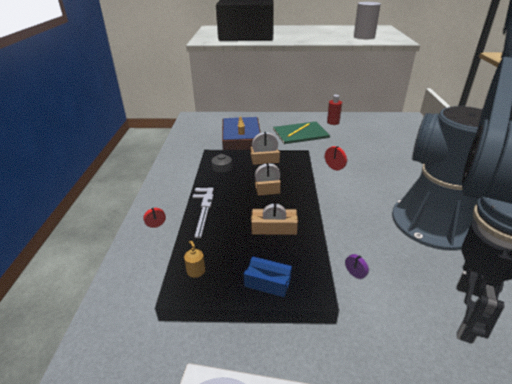

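```bash
python3 - <<'E'
import cv2
a=cv2.imread('pics/scene0.png')[140:260,120:390]; b=cv2.imread('pics/side0.png')[110:320,200:350]
cv2.imwrite('pics/cropA.png',cv2.resize(a,None,fx=2.9,fy=2.9,interpolation=3)); cv2.imwrite('pics/cropB.png',cv2.resize(b,None,fx=2.8,fy=2.8,interpolation=3))
E
```

```text
(no output)
```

View pics/cropA.png

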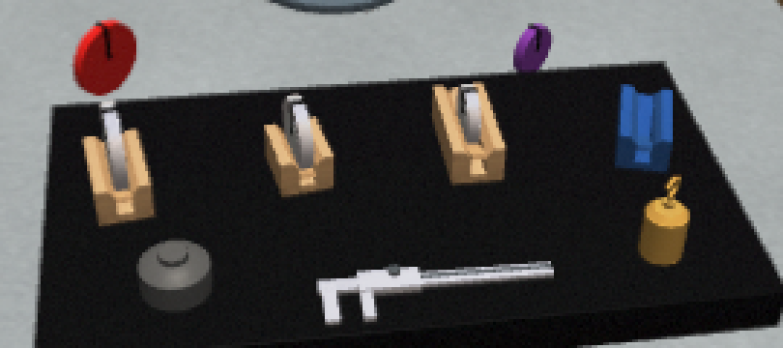

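View pics/cropB.png

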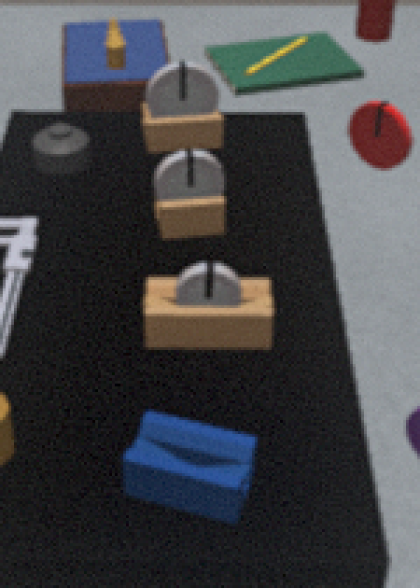

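Four stands, left to right in the scene picture:
- (160,205): a stand holding the tallest chrome disc.
- (222,198): the short stand, holding a chrome disc.
- (281,187): the longest stand, holding the smallest disc.
- (343,183): the blue block, empty and turned.

The red discs at (156,160) and (285,281) and the purple one at (303,156) are the look-alikes on the table. The chrome discs are the ones meant. Next I'll measure from the wrist camera.

```bash
python3 - <<'E'
from h import *
cal=m.get_calibration('wrist');R=m.current_tcp_rot();p=m.current_ee_pos()
print(R.T@(-np.array(cal['R']).T@cal['t']-p)); print(np.round(R.T@np.array(cal['R']).T,3)); print(cal['camera_matrix'],cal['k1'])
# top view orientation: x down, y along world y
for yw in(1,-1):
  R=np.array([[0,0,yw],[0,yw,0],[-1,0,0]],float).copy()
  for P in([.5,.19,.4],[.5,-.19,.4],[.5,.28,.17],[.5,-.28,.17]):
    print(yw,P,m.inverse_kinematics(P,R))
# stand estimates from scene & side cloud
for c in('scene','side'):
    z=np.load(c+'0.npz');X=cloud(z,z['d'])
    for yc in(-.28,-.09,.09,.29):
        q=X[(abs(X[...,1]-yc)<.06)&(abs(X[...,0]-.51)<.09)&(X[...,2]>.085)&(X[...,2]<.096)]
        r=cv2.minAreaRect((q[:,:2]*1000).astype(np.float32)); print(c,yc,len(q),np.round(q.mean(0),3),np.round(r[0]),np.round(r[1]),round(r[2],1))
E
```

```text
[-0.14281925 -0.00042552 -0.07053557]
[[ 0.001 -0.276  0.961]
 [ 1.    -0.    -0.001]
 [ 0.001  0.961  0.276]]
[[328.69085152   0.         258.15543712]
 [  0.         328.69085152 194.49648384]
 [  0.           0.           1.        ]] -0.03283930189593514
1 [0.5, 0.19, 0.4] [ 2.76102259e-01  2.04443479e-01  1.43573115e+00 -4.44089210e-16
  1.50141802e+00 -1.29469407e+00]
1 [0.5, -0.19, 0.4] [-4.50191761e-01  2.04443479e-01  1.43573115e+00 -4.44089210e-16
  1.50141802e+00 -2.02098809e+00]
1 [0.5, 0.28, 0.17] [ 4.29255954e-01  4.60984503e-01  1.65047674e+00 -4.44089210e-16
  1.03013142e+00 -1.14154037e+00]
1 [0.5, -0.28, 0.17] [-5.91720690e-01  4.60984503e-01  1.65047674e+00 -4.44089210e-16
  1.03013142e+00 -2.16251702e+00]
-1 [0.5, 0.19, 0.4] [ 2.76102259e-01  2.04443479e-01  1.43573115e+00 -4.44089210e-16
  1.50141802e+00  1.84689859e+00]
-1 [0.5, -0.19, 0.4] [-4.50191761e-01  2.04443479e-01  1.43573115e+00 -4.44089210e-16
  1.50141802e+00  1.12060457e+00]
-1 [0.5, 0.28, 0.17] [ 4.29255954e-01  4.60984503e-01  1.65047674e+00 -4.44089210e-16
  1.03013142e+00  2.00005228e+00]
-1 [0.5, -0.28, 0.17] [-5.91720690e-01  4.60984503e-01  1.65047674e+00 -4.44089210e-16
  1.03013142e+00  9.79075637e-01]
scene -0.28 270 [ 0.522 -0.281  0.091] [ 517. -281.] [101.  56.] 8.7
scene -0.09 195 [ 0.515 -0.095  0.091] [507. -93.] [78. 57.] 8.9
scene 0.09 286 [0.498 0.09  0.091] [487.  92.] [129.  57.] 0.5
scene 0.29 223 [0.509 0.285 0.091] [506. 285.] [ 55. 102.] 72.1
side -0.28 149 [ 0.512 -0.265  0.091] [ 515. -267.] [ 50. 105.] 80.7
side -0.09 152 [ 0.502 -0.077  0.091] [502. -78.] [72. 28.] 8.9
side 0.09 435 [0.485 0.099 0.09 ] [485.  91.] [ 61. 120.] 89.8
side 0.29 583 [0.502 0.286 0.09 ] [502. 285.] [58. 95.] 72.0
```

View pics/wrist0.png

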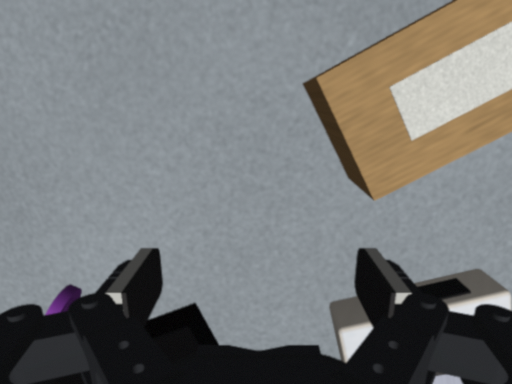

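```bash
python3 - <<'E'
from h import *
R=np.array([[0,0,1],[0,1,0],[-1,0,0]],float)
for i,P in enumerate([[.44,.27,.3],[.44,.1,.3],[.44,-.1,.3],[.44,-.27,.3]]):
    m.move_ptp(P,R)
    p,d,cal=snap('wrist','w%d.png'%(i+1))
    np.savez('w%d.npz'%(i+1),p=p,d=d,**{k:np.array(v) for k,v in cal.items()})
    print(m.current_time())
E
cat > an.py <<'E'
from h import *
for i in(1,2,3,4):
    z=np.load('w%d.npz'%i);X=cloud(z,z['d'])
    for yc in(-.28,-.09,.09,.29):
        b=(abs(X[...,1]-yc)<.07)&(abs(X[...,0]-.51)<.08)
        q=X[b&(X[...,2]>.086)&(X[...,2]<.097)]
        if len(q)<800: continue
        r=cv2.minAreaRect((q[:,:2]*1000).astype(np.float32))
        t=X[b&(X[...,2]>.105)]
        print('view',i,yc,len(q),'z %.4f'%np.median(q[:,2]),np.round(r[0],1),np.round(r[1],1),round(r[2],1))
        if len(t)>50:
            r=cv2.minAreaRect((t[:,:2]*1000).astype(np.float32)); print('    disc',len(t),'ztop %.4f'%np.percentile(t[:,2],99),np.round(r[0],1),np.round(r[1],1),round(r[2],1))
E
python3 an.py; python3 -c "
import cv2,numpy as np
a=[cv2.imread('pics/w%d.png'%i) for i in(1,2,3,4)]
cv2.imwrite('pics/wm.png',cv2.resize(np.vstack([np.hstack(a[:2]),np.hstack(a[2:])]),(800,600)))"
```

```text
2.9667
3.7333
4.6
5.3667
view 1 0.09 2546 z 0.0919 [488.1  90.1] [ 57.7 116.4] 89.4
    disc 1141 ztop 0.1285 [485.6  90.9] [61.3 16. ] 0.4
view 1 0.29 2381 z 0.0917 [502.8 284.6] [56.5 95.7] 72.2
    disc 7900 ztop 0.3810 [440.9 282.1] [ 21.8 124.1] 0.0
view 2 -0.09 1215 z 0.0919 [504.9 -92.8] [73.9 57. ] 12.4
    disc 2004 ztop 0.1429 [504.3 -94.9] [76.3 17.3] 9.5
view 2 0.09 3009 z 0.0917 [488.2  90.6] [116.3  56.1] 0.1
    disc 11261 ztop 0.3817 [470.9  93.4] [ 81.8 133.3] 0.0
view 2 0.29 2423 z 0.0915 [503.1 284.1] [58.3 95.5] 72.3
view 3 -0.28 1454 z 0.0919 [ 512.  -282.1] [90.9 57.3] 8.6
    disc 3053 ztop 0.1577 [ 514.1 -282.6] [91.6 17.3] 7.2
view 3 -0.09 1740 z 0.0917 [504.3 -94.6] [73.  56.1] 9.4
    disc 12332 ztop 0.3819 [485.4 -92.8] [110.7 134.4] 0.0
view 3 0.09 2537 z 0.0916 [488.2  90.1] [116.7  57.7] 0.4
    disc 1140 ztop 0.1283 [485.2  89.6] [59.2 16.4] 0.4
view 4 -0.28 2103 z 0.0918 [ 514.6 -282.6] [95.8 56.3] 8.5
    disc 12362 ztop 0.3816 [ 468.4 -289. ] [116.6 144.1] 60.4
view 4 -0.09 1249 z 0.0917 [504.9 -95.6] [75.4 56.6] 8.0
    disc 1700 ztop 0.1429 [504.1 -95.5] [75.6 16.7] 10.2
```

View pics/wm.png

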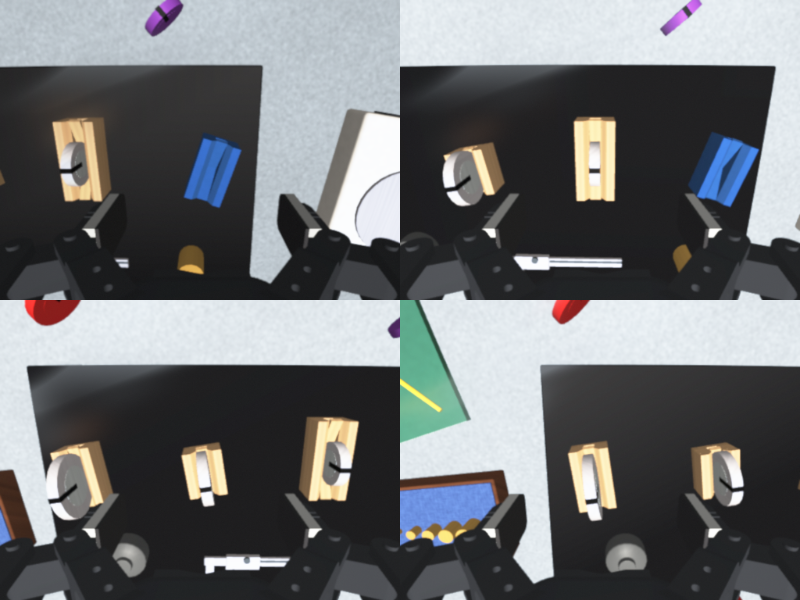

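Heights measured in two or more wrist views: stand cheeks 0.0917 and disc tops 0.128 / 0.143 / 0.158, which agrees with the text. So the large disc is in stand_middle, the medium in stand_short and the small in stand_long. The order will be small→blue, large→long, medium→middle, small→short. I'll refine the poses, confirm in one crop, and make the first move.

```bash
cat > an2.py <<'E'
from h import *
from scipy.optimize import minimize
N={'middle':(.5145,-.2826,8.5,.095),'short':(.5045,-.0948,9,.07),'long':(.487,.0903,.2,.12),'blue':(.503,.2844,-17.8,.095)}
for n,(x0,y0,a0,L) in N.items():
  for i in(1,2,3,4):
    z=np.load('w%d.npz'%i);X=cloud(z,z['d']);b=np.hypot(X[...,0]-x0,X[...,1]-y0)<.085
    q=X[b&(X[...,2]>.088)&(X[...,2]<.0955)][:,:2]
    if len(q)<1000: continue
    def tr(p,q):
        c,s=np.cos(p[2]),np.sin(p[2]);d=q-p[:2];return d[:,0]*c+d[:,1]*s,-d[:,0]*s+d[:,1]*c
    def cost(p):
        u,v=tr(p,q)
        ou=np.maximum(abs(u)-L/2,0);ov=np.maximum(abs(v)-.028,0);iv=np.maximum(.01625-abs(v),0)
        return np.minimum(ou,.004).sum()+np.minimum(ov,.004).sum()+np.minimum(iv,.004).sum()
    r=minimize(cost,[x0,y0,np.radians(a0)],method='Nelder-Mead',options=dict(xatol=1e-5,fatol=1e-6,initial_simplex=np.array([x0,y0,np.radians(a0)])+np.array([[0,0,0],[.003,0,0],[0,.003,0],[0,0,.03]])))
    u,v=tr(r.x,q)
    t=X[b&(X[...,2]>.102)&(X[...,2]<.17)]; tm=''
    if len(t)>100:
        tu,tv=tr(r.x,t[:,:2]);tm='disc u %.1f v[%.1f %.1f]'%(1e3*(np.percentile(tu,1)+np.percentile(tu,99))/2,1e3*np.percentile(tv,3),1e3*np.percentile(tv,97))
    print(n,i,np.round(r.x[:2]*1e3,1),round(np.degrees(r.x[2]),2),'u[%.1f %.1f]'%(1e3*np.percentile(u,1),1e3*np.percentile(u,99)),tm)
E
python3 an2.py
python3 -c "
import cv2,numpy as np
a=cv2.imread('pics/w2.png')[130:290,40:500]
cv2.imwrite('pics/c2.png',cv2.resize(a,None,fx=1.7,fy=1.7,interpolation=3))"
```

```text
middle 3 [ 513.4 -283.2] 7.58 u[-46.4 40.6] disc u -0.7 v[-5.6 8.3]
middle 4 [ 514.5 -283. ] 7.71 u[-47.2 46.7] disc u -3.4 v[-6.2 8.0]
short 2 [504.7 -94.4] 9.61 u[-35.0 35.1] disc u -1.9 v[-6.3 7.5]
short 3 [504.8 -94.4] 9.36 u[-34.9 34.7] disc u -3.4 v[-6.7 7.1]
short 4 [504.4 -94.6] 9.97 u[-34.8 34.9] disc u -1.9 v[-8.6 5.8]
long 1 [485.4  90.7] -0.22 u[-59.7 59.5] disc u -1.1 v[-6.5 7.4]
long 2 [485.7  90.6] 0.11 u[-59.4 58.9] disc u -2.4 v[-6.4 7.4]
long 3 [485.7  89.8] 0.35 u[-59.8 59.4] disc u -1.7 v[-7.4 6.7]
blue 1 [502.6 284.2] -17.91 u[-47.1 46.6] 
blue 2 [502.5 282.9] -17.98 u[-46.8 46.5]
```

View pics/c2.png

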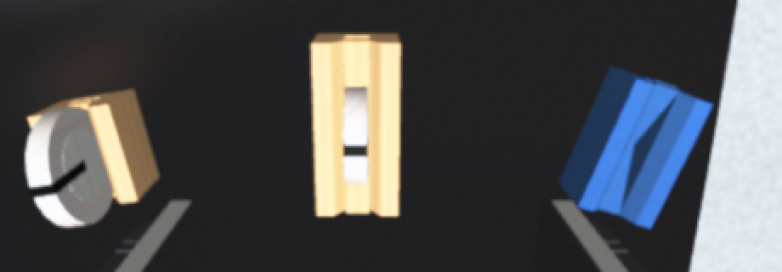

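The crop shows the small chrome disc at about (355,135) in the longest stand, the medium one at (65,160), and the empty blue groove at (640,145). None is purple or red, so I'll start.

```bash
cat >> h.py <<'E'
S={'middle':(.5144,-.283,7.9),'short':(.5046,-.0944,9.6),'long':(.4856,.0904,.1),'blue':(.5026,.2838,-17.9)}
ZG={'small':.098,'medium':.106,'large':.116}
UP=.235
def rot(a):
    c,s=np.cos(np.radians(a)),np.sin(np.radians(a))
    return np.array([[0,-s,c],[0,c,s],[-1,0,0]])
def rep(tag,a=None):
    f=np.array(m.current_force()); 
    if a is not None: f=np.array([rot(a)[:,2]@f,rot(a)[:,1]@f,f[2]])
    print(tag,'t%.1f'%m.current_time(),'F(along,across,z)',np.round(f,1),'grip %.3f'%m.current_grip_width(),'p',np.round(m.current_ee_pos(),4)); return f
def pick(st,size,lift=True,op=.55):
    x,y,a=S[st];R=rot(a);z=ZG[size]
    m.set_gripper(op)
    m.move_ptp([x,y,UP],R); m.move_l([x,y,z],max_speed=.1); rep('down',a)
    m.set_gripper(0.0,70); rep('gripped',a)
    if lift:
        m.move_l([x,y,z+.006],max_speed=.02); rep('up6',a)
        m.move_l([x,y,UP],max_speed=.12); rep('lifted',a)
def over(st):
    x,y,a=S[st]; m.move_ptp([x,y,UP],rot(a)); rep('over',a)
def lower(st,size,dx=0,dy=0):
    """stepped descent, stop on contact; across-groove compliance"""
    x,y,a=S[st];R=rot(a);z=ZG[size]; f0=rep('pre',a)
    p=np.array([x,y,0.])+R[:,2]*dx+R[:,1]*dy
    for h in(.035,.025,.018,.013,.009,.006,.004,.003,.002,.001,.0):
        m.move_l([p[0],p[1],z+h],max_speed=.05)
        f=rep('h%.0f'%(h*1e3),a)-f0
        if abs(f[1])>4: 
            sft=np.sign(f[1])*min(.0012,abs(f[1])*1e-4); p=p+R[:,1]*sft; print('shift across',sft)
        if f[2]>12 and h<=.003: print('seated at',h); break
        if f[2]>25: print('BLOCKED',h); break
E
python3 - <<'E'
from h import *
pick('long','small')
p,d,c=snap('scene','s1.png'); p,d,c=snap('side','d1.png')
a=cv2.imread('pics/s1.png')[100:300,150:420];b=cv2.imread('pics/d1.png')[120:320,180:380]
cv2.imwrite('pics/s1c.png',np.hstack([cv2.resize(a,None,fx=1.6,fy=1.6),cv2.resize(b,None,fx=1.6,fy=1.6)]))
E
```

```text
down t8.7 F(along,across,z) [0.5 0.2 0.2] grip 0.553 p [0.4859 0.0904 0.0985]
gripped t9.1 F(along,across,z) [-1.1 -1.8  5.8] grip 0.151 p [0.4858 0.0902 0.0984]
up6 t9.6 F(along,across,z) [-0.5 -0.6 -2.6] grip 0.152 p [0.4855 0.0905 0.1039]
lifted t10.8 F(along,across,z) [ 0.5 -0.1 -3.7] grip 0.149 p [0.4852 0.0903 0.2343]
```

View pics/s1c.png

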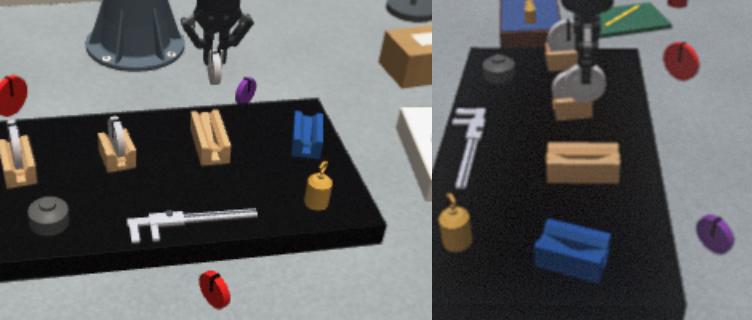

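Held upright: disc at (215,65) in the left view, weight reading 3.7 N, grip 0.15 ≈ 13–14 mm. Next I'll lower it into the blue block.

```bash
python3 - <<'E'
from h import *
over('blue'); lower('blue','small')
E
```

```text
over t11.7 F(along,across,z) [ 0.3  0.  -4.5] grip 0.150 p [0.5024 0.2835 0.2345]
pre t11.7 F(along,across,z) [ 0.3  0.  -4.5] grip 0.150 p [0.5024 0.2835 0.2345]
h35 t13.9 F(along,across,z) [ 0.2 -0.7 -4.1] grip 0.155 p [0.5027 0.2839 0.1332]
h25 t14.3 F(along,across,z) [ 0.4 -0.5 -3.6] grip 0.152 p [0.5024 0.2837 0.1225]
h18 t14.6 F(along,across,z) [ 0.1 -0.3 -3.4] grip 0.148 p [0.5024 0.2837 0.1156]
h13 t14.8 F(along,across,z) [-0.8  0.7 -3.4] grip 0.149 p [0.5025 0.2837 0.1107]
h9 t15.1 F(along,across,z) [ 0.6  0.8 -4.2] grip 0.151 p [0.5025 0.2837 0.1068]
h6 t15.3 F(along,across,z) [ 0.2  0.6 -3.7] grip 0.149 p [0.5025 0.2837 0.1038]
h4 t15.6 F(along,across,z) [-0.6 -1.  -3.3] grip 0.154 p [0.5026 0.2838 0.1019]
h3 t15.8 F(along,across,z) [ 0.5 -0.5 -3.3] grip 0.149 p [0.5026 0.2838 0.101 ]
h2 t16.1 F(along,across,z) [ 0.1 -0.4 -3.2] grip 0.150 p [0.5026 0.2838 0.0999]
h1 t16.3 F(along,across,z) [ 0.   0.2 -4.5] grip 0.150 p [0.5026 0.2838 0.0989]
h0 t16.6 F(along,across,z) [-3.  -1.8  5.7] grip 0.153 p [0.5027 0.2839 0.0986]
```

The disc touched down at the expected height with no lateral force. I'll release, then fetch the large disc.

```bash
cat >> h.py <<'E'
def release(st,size):
    x,y,a=S[st]; m.set_gripper(.3); rep('open',a); m.set_gripper(.55)
    q=np.array(m.current_ee_pos()); m.move_l([q[0],q[1],UP],max_speed=.15); rep('away',a)
E
python3 - <<'E'
from h import *
release('blue','small')
pick('middle','large')
p,d,c=snap('scene','s2.png'); p,d,c=snap('side','d2.png')
a=cv2.imread('pics/s2.png')[80:280,120:400];b=cv2.imread('pics/d2.png')[80:320,180:380]
cv2.imwrite('pics/s2c.png',np.hstack([cv2.resize(a,(448,320)),cv2.resize(b,(267,320))]))
E
```

```text
open t16.8 F(along,across,z) [0.5 0.4 0.3] grip 0.301 p [0.5027 0.2838 0.098 ]
away t18.2 F(along,across,z) [-0.2  0.4  0.2] grip 0.549 p [0.5022 0.2836 0.2341]
down t21.9 F(along,across,z) [ 0.8  0.6 -0.9] grip 0.550 p [ 0.5147 -0.2832  0.1166]
gripped t22.2 F(along,across,z) [-1.1  0.6  5.1] grip 0.149 p [ 0.5145 -0.2832  0.1164]
up6 t22.7 F(along,across,z) [-0.7 -0.4 -7.1] grip 0.151 p [ 0.5142 -0.2828  0.1216]
lifted t23.8 F(along,across,z) [-0.  -0.  -7.4] grip 0.155 p [ 0.514  -0.2828  0.2341]
```

View pics/s2c.png

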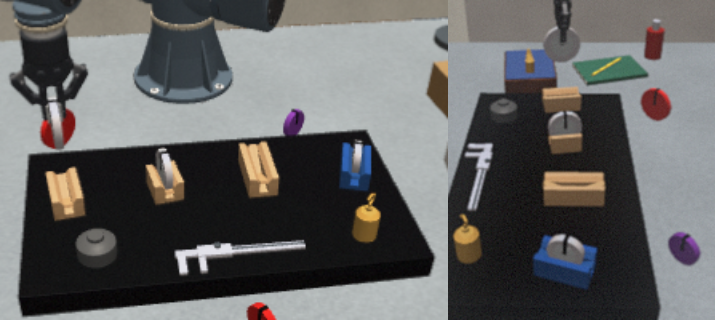

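The small disc stands in the blue block at (355,165), and the large disc is held upright at (57,120). Next: lower it into the long stand.

```bash
python3 - <<'E'
from h import *
over('long'); lower('long','large')
E
```

```text
over t25.3 F(along,across,z) [-0.8 -0.3 -7.7] grip 0.153 p [0.486  0.0897 0.2351]
pre t25.3 F(along,across,z) [-0.8 -0.3 -7.7] grip 0.153 p [0.486  0.0897 0.2351]
h35 t27.1 F(along,across,z) [ 0.2  0.1 -6.9] grip 0.153 p [0.4857 0.0904 0.1512]
h25 t27.5 F(along,across,z) [-0.4 -0.6 -7. ] grip 0.153 p [0.4853 0.0904 0.1406]
h18 t27.8 F(along,across,z) [ 0.6 -0.4 -6.8] grip 0.153 p [0.4854 0.0904 0.1337]
h13 t28.0 F(along,across,z) [ 1.   0.4 -6.7] grip 0.155 p [0.4854 0.0904 0.1287]
h9 t28.3 F(along,across,z) [-0.3  0.5 -6.8] grip 0.157 p [0.4854 0.0904 0.1248]
h6 t28.5 F(along,across,z) [ 0.5 -0.1 -7. ] grip 0.154 p [0.4855 0.0904 0.1218]
h4 t28.8 F(along,across,z) [-0.2  0.2 -6.4] grip 0.154 p [0.4855 0.0904 0.1199]
h3 t29.0 F(along,across,z) [ 0.  -0.1 -7.3] grip 0.154 p [0.4856 0.0904 0.119 ]
h2 t29.3 F(along,across,z) [ 0.1  0.4 -7.3] grip 0.152 p [0.4855 0.0904 0.1179]
h1 t29.5 F(along,across,z) [ 0.2 -0.3 -7.6] grip 0.155 p [0.4855 0.0904 0.1169]
h0 t29.8 F(along,across,z) [-3.1 -0.5  2.4] grip 0.158 p [0.4858 0.0904 0.1165]
```

```bash
python3 - <<'E'
from h import *
release('long','large')
pick('short','medium')
p,d,c=snap('scene','s3.png'); p,d,c=snap('side','d3.png')
a=cv2.imread('pics/s3.png')[80:280,120:400];b=cv2.imread('pics/d3.png')[80:320,180:380]
cv2.imwrite('pics/s3c.png',np.hstack([cv2.resize(a,(448,320)),cv2.resize(b,(267,320))]))
E
```

```text
open t30.0 F(along,across,z) [ 0.5 -0.4  0. ] grip 0.297 p [0.4859 0.0904 0.1162]
away t31.3 F(along,across,z) [-0.8 -0.2 -0.4] grip 0.547 p [0.4852 0.0903 0.2341]
down t33.7 F(along,across,z) [-0.2  0.3 -0. ] grip 0.553 p [ 0.5049 -0.0945  0.1065]
gripped t34.1 F(along,across,z) [-2.   0.5  6.3] grip 0.153 p [ 0.5048 -0.0945  0.1064]
up6 t34.6 F(along,across,z) [ 0.1  0.2 -5.7] grip 0.150 p [ 0.5045 -0.0944  0.1118]
lifted t35.8 F(along,across,z) [ 0.3  0.5 -5.5] grip 0.155 p [ 0.5042 -0.0943  0.2343]
```

View pics/s3c.png

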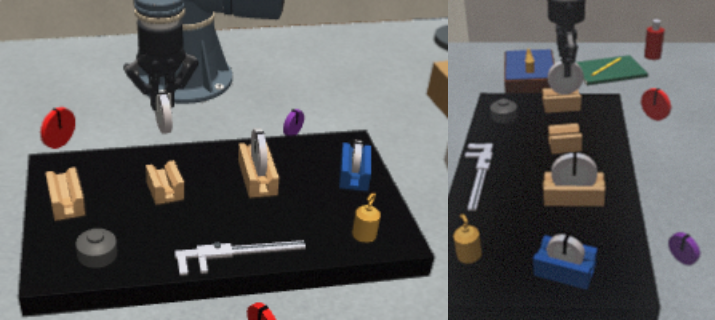

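The large disc now stands in the long stand at (260,150), and the medium disc is held at (164,110). Next it goes into the middle stand, then the small disc comes back out of the blue block.

```bash
python3 - <<'E'
from h import *
over('middle'); lower('middle','medium')
E
```

```text
over t36.6 F(along,across,z) [ 0.  -0.2 -5.8] grip 0.155 p [ 0.5142 -0.283   0.2345]
pre t36.6 F(along,across,z) [ 0.  -0.2 -5.8] grip 0.155 p [ 0.5142 -0.283   0.2345]
h35 t38.7 F(along,across,z) [-1.1  0.4 -4.9] grip 0.157 p [ 0.5145 -0.2831  0.1412]
h25 t39.0 F(along,across,z) [ 0.1 -0.9 -6.5] grip 0.151 p [ 0.5142 -0.2829  0.1305]
h18 t39.3 F(along,across,z) [-0.3 -0.  -5.8] grip 0.154 p [ 0.5142 -0.2829  0.1236]
h13 t39.6 F(along,across,z) [ 1.  -0.8 -3.9] grip 0.150 p [ 0.5143 -0.2829  0.1187]
h9 t39.8 F(along,across,z) [ 1.1  0.1 -4.8] grip 0.157 p [ 0.5143 -0.2829  0.1147]
h6 t40.1 F(along,across,z) [-0.3  0.3 -5.5] grip 0.155 p [ 0.5143 -0.283   0.1118]
h4 t40.3 F(along,across,z) [-0.6 -0.6 -5.4] grip 0.157 p [ 0.5143 -0.283   0.1099]
h3 t40.6 F(along,across,z) [ 0.7  0.9 -4.9] grip 0.153 p [ 0.5144 -0.283   0.109 ]
h2 t40.8 F(along,across,z) [-0.7  0.3 -5.7] grip 0.155 p [ 0.5144 -0.283   0.1079]
h1 t41.1 F(along,across,z) [-0.  -0.6 -5.5] grip 0.153 p [ 0.5144 -0.283   0.1069]
h0 t41.3 F(along,across,z) [-1.6  1.2  1.9] grip 0.154 p [ 0.5146 -0.2831  0.1065]
```

```bash
python3 - <<'E'
from h import *
release('middle','medium')
pick('blue','small')
over('short'); lower('short','small')
E
```

```text
open t41.6 F(along,across,z) [-0.2 -0.7  0.5] grip 0.305 p [ 0.5146 -0.2831  0.1062]
away t42.9 F(along,across,z) [-0.3 -0.2 -0.1] grip 0.552 p [ 0.5141 -0.2828  0.2341]
down t46.7 F(along,across,z) [ 0.2  0.4 -0.5] grip 0.544 p [0.5029 0.284  0.0986]
gripped t47.1 F(along,across,z) [ 0.1 -1.8  6. ] grip 0.146 p [0.5028 0.2839 0.0984]
up6 t47.6 F(along,across,z) [-1.   1.  -2.8] grip 0.152 p [0.5025 0.2838 0.1039]
lifted t48.8 F(along,across,z) [-1.1 -0.9 -3.8] grip 0.153 p [0.5022 0.2836 0.2342]
over t50.2 F(along,across,z) [-0.1  0.7 -3.2] grip 0.152 p [ 0.5048 -0.0938  0.2349]
pre t50.2 F(along,across,z) [-0.1  0.7 -3.2] grip 0.152 p [ 0.5048 -0.0938  0.2349]
h35 t52.4 F(along,across,z) [ 0.5  0.2 -3.6] grip 0.154 p [ 0.5047 -0.0944  0.1332]
h25 t52.8 F(along,across,z) [-0.2 -0.1 -2.9] grip 0.150 p [ 0.5043 -0.0943  0.1225]
h18 t53.0 F(along,across,z) [ 0.8  0.5 -3.1] grip 0.150 p [ 0.5044 -0.0943  0.1156]
h13 t53.3 F(along,across,z) [ 0.2  0.2 -3. ] grip 0.156 p [ 0.5044 -0.0944  0.1107]
h9 t53.5 F(along,across,z) [-0.6 -0.3 -3.2] grip 0.150 p [ 0.5044 -0.0944  0.1067]
h6 t53.8 F(along,across,z) [-0.2  0.4 -2.9] grip 0.150 p [ 0.5045 -0.0944  0.1038]
h4 t54.0 F(along,across,z) [ 0.3 -0.3 -3.7] grip 0.154 p [ 0.5046 -0.0944  0.1019]
h3 t54.3 F(along,across,z) [-0.8  0.4 -4.1] grip 0.150 p [ 0.5046 -0.0944  0.101 ]
h2 t54.5 F(along,across,z) [ 0.  -0.7 -3.8] grip 0.149 p [ 0.5046 -0.0944  0.0999]
h1 t54.8 F(along,across,z) [ 0.2 -0.5 -4.7] grip 0.151 p [ 0.5046 -0.0944  0.0989]
h0 t55.0 F(along,across,z) [ 1.4 -0.2  3.1] grip 0.152 p [ 0.5052 -0.0945  0.0985]
```

```bash
python3 - <<'E'
from h import *
release('short','small')
for i,P in enumerate([[.44,-.1,.3],[.44,.1,.3]]):
    m.move_ptp(P,rot(0)); p,d,cal=snap('wrist','e%d.png'%i)
    X=cloud(cal,d)
    for n,(x,y,a) in S.items():
        D=X-np.array([x,y,0]);b=np.hypot(D[...,0],D[...,1])<.075
        t=D[b&(X[...,2]>.098)&(X[...,2]<.17)]
        if len(t)<100: print(i,n,'nothing above cheeks');continue
        R=rot(a);u=t@R[:,2];v=t@R[:,1]
        h=t[:,2]; up=h>np.median(h); print(i,n,len(t),'top %.4f'%np.percentile(h,99.5),'u %.1f..%.1f'%(1e3*np.percentile(u,1),1e3*np.percentile(u,99)),'v %.1f..%.1f'%(1e3*np.percentile(v,3),1e3*np.percentile(v,97)),'v upper/lower %.1f %.1f'%(1e3*np.median(v[up]),1e3*np.median(v[~up])))
p,d,c=snap('scene','s4.png'); p,d,c=snap('side','d4.png')
for n in('brass_weight','counterweight','caliper'):
    r=m.look_for('side',n); print(n,[np.round(q['at'],3) for q in r[:1]])
a=cv2.imread('pics/s4.png')[80:280,120:400];b=cv2.imread('pics/d4.png')[80:320,180:380]
e=[cv2.resize(cv2.imread('pics/e%d.png'%i),(357,268)) for i in(0,1)]
cv2.imwrite('pics/s4c.png',np.vstack([np.hstack([cv2.resize(a,(448,320)),cv2.resize(b,(266,320))]),np.hstack(e)]))
print(m.current_time())
E
```

```text
open t55.3 F(along,across,z) [-0.3  0.2  0.2] grip 0.298 p [ 0.5045 -0.0944  0.0979]
away t56.7 F(along,across,z) [-0.2  0.1 -0.8] grip 0.549 p [ 0.5042 -0.0943  0.2341]
0 middle 2134 top 0.1431 u -38.3..34.4 v -6.1..7.1 v upper/lower 2.9 6.3
0 short 770 top 0.1289 u -31.0..27.1 v -6.9..6.7 v upper/lower -0.3 0.6
0 long 3384 top 0.1576 u -44.8..41.9 v -8.4..5.2 v upper/lower -5.1 -7.5
0 blue nothing above cheeks
1 middle nothing above cheeks
1 short 1330 top 0.1290 u -30.8..28.1 v -6.4..7.1 v upper/lower 2.0 6.0
1 long 1345 top 0.1582 u -45.2..37.8 v -6.7..7.2 v upper/lower -0.1 0.6
1 blue nothing above cheeks
brass_weight [array([0.673, 0.265, 0.092])]
counterweight [array([ 0.658, -0.208,  0.08 ])]
caliper [array([ 0.694, -0.005,  0.053])]
58.3667
```

View pics/s4c.png

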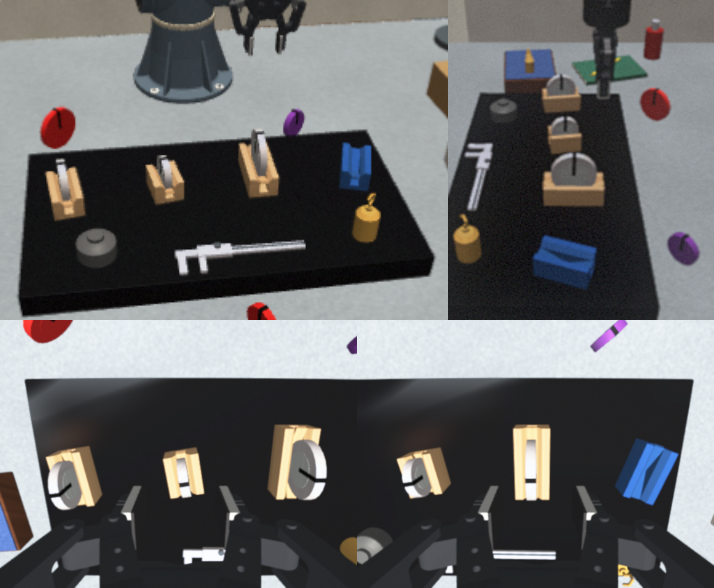

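The final pictures show the medium disc in the middle stand (65,180), the small disc in the short stand (165,175), the large disc in the long stand (260,155), and the blue block empty (355,165). All three are upright and the bystanders haven't moved, so I'm handing in.

```bash
python3 - <<'E'
from h import *
m.sign_off(); print(m.current_time())
E
```

```text
the job is handed in; nothing more can be done
the job is handed in; nothing more can be done
```

All three chrome discs now stand in their own stands, and I handed the job in at about 58 s. I parked the small disc in the blue block, moved the large disc to the long stand and the medium to the middle stand. Then I moved the small disc from the blue block to the short stand. Each disc was lowered until it touched the groove bottom, and no lateral force above about 2 N showed on the way down.

- **Seating:** the last wrist views put the disc tops at 0.158 (large), 0.143 (medium) and 0.129 m (small). The expected heights are 0.157, 0.142 and 0.127 m, and the tops read 0.158, 0.143 and 0.128 m before anything was moved. All three are upright and centred across their grooves.
- **Rest of the scene:** the blue block is empty. The brass weight, counterweight and caliper were found within about 3 mm of where they started, inside the 4 mm accuracy of the network.
- **Disagreements:** the small disc's top read 2 mm above nominal. Along the grooves the discs measured about 1 to 4 mm off centre, as they did before the moves. I put both down to measurement error, because touchdown came at the same height as the original grasp each time.

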